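Line up cut tube lengths on a marked bar in order of length

TASK

Line up the four sawn pieces of square tube in order of length: stand them on end on the four white squares of the flat bar, one centred on each square, the shortest on the square next to the stop block, then rising to the longest on the square next to the screw clamp. Let none of them fall over on the way, and leave them all standing free.

Things in the scene. Friction and masses are not known exactly. Their poses are not given: they have to be found in the camera images.
- tube_50: The shortest of four loose sawn lengths of bare metal square tube, 40 x 40 mm outside, 3 mm wall, hollow and open at both ends, standing on end on the table, 50 mm long (tall), about 0.17 kg. Origin: centre of its underside; z along its length (up), x and y square to its faces.
- tube_75: The second shortest of four loose sawn lengths of bare metal square tube, 40 x 40 mm outside, 3 mm wall, hollow and open at both ends, standing on end on the table, 75 mm long (tall), about 0.26 kg. Origin: centre of its underside; z along its length (up), x and y square to its faces.
- tube_100: The second longest of four loose sawn lengths of bare metal square tube, 40 x 40 mm outside, 3 mm wall, hollow and open at both ends, standing on end on the table, 100 mm long (tall), about 0.34 kg. Origin: centre of its underside; z along its length (up), x and y square to its faces.
- tube_125: The longest of four loose sawn lengths of bare metal square tube, 40 x 40 mm outside, 3 mm wall, hollow and open at both ends, standing on end on the table, 125 mm long (tall), about 0.42 kg. Origin: centre of its underside; z along its length (up), x and y square to its faces.
- mark_a: One of four identical solid white painted squares (52 x 52 mm, flat) in a row on a fixed dark steel flat bar (70 x 520 mm, 10 mm thick) lying on the table. They are 95 mm apart, centre to centre; which name lies where in the row varies. Origin: centre of the square on the bar's upper face, 10 mm above the table; x across the bar, y along the row, z up.
- mark_b: One of four identical solid white painted squares (52 x 52 mm, flat) in a row on a fixed dark steel flat bar (70 x 520 mm, 10 mm thick) lying on the table. They are 95 mm apart, centre to centre; which name lies where in the row varies. Origin: centre of the square on the bar's upper face, 10 mm above the table; x across the bar, y along the row, z up.
- mark_c: One of four identical solid white painted squares (52 x 52 mm, flat) in a row on a fixed dark steel flat bar (70 x 520 mm, 10 mm thick) lying on the table. They are 95 mm apart, centre to centre; which name lies where in the row varies. Origin: centre of the square on the bar's upper face, 10 mm above the table; x across the bar, y along the row, z up.
- mark_d: One of four identical solid white painted squares (52 x 52 mm, flat) in a row on a fixed dark steel flat bar (70 x 520 mm, 10 mm thick) lying on the table. They are 95 mm apart, centre to centre; which name lies where in the row varies. Origin: centre of the square on the bar's upper face, 10 mm above the table; x across the bar, y along the row, z up.
- stop: Fixed bright steel block with two bolt heads on top, 70 x 36 mm (along the bar), 28 high (34 with the bolts), on either end of the bar, in line with the row, 85 mm from the nearest square's centre. On the other end, 85 mm from its nearest square, a fixed screw clamp: upright spindle, yellow block, crossbar, 93 mm high. Origin: centre of its underside, 10 mm above the table; axes as the bar's.
Not all that is in view belongs to the job. What is shaped like the tube_75 but blue or green is not meant.

How it is judged:
By the outcome, as a careful person would: the job done as asked, in the order asked, and still so for the second after the job is handed in, with the robot touching nothing.
It also fails if it takes over 109 s, if anything falls off the work surface, if the arm or the gripper's body presses on something with over 40 N, if the wrist force passes 120 N, or if a joint passes its speed limit or range.

ROBOT

A 6-joint arm with a two-finger parallel gripper is mounted at the origin on the work surface. World frame = base frame: x ahead of the robot, y to its left, z up, the work surface at z = 0. Lengths are in m, angles in rad, forces in N, time in s.
With the tool pointing down it reaches from about 0.275 to 1 m from the base axis. Payload 8.4 kg.
Tool frame: the origin (TCP) lies at the very end of the fingers, on their centre line; the grasp point (between the pads) lies 19 mm behind it; z points along the fingers, y is the line along which they close (so a half turn about z gives the same grasp; the last joint's range is limited). The gripper opens to 85 mm and grips with 20 to 120 N. Pads are 22 mm wide; open, the fingers measure 114 mm over their backs; the gripper's body (76 mm by 85 mm) begins 54 mm behind the grasp point. The pads swing forward as they close: fully open they stand 13 mm farther back than shut.
Start: joints at [-1.149, 0.353, 1.633, -0, 1.155, -0.002], TCP at [0.257, -0.57, 0.231] pointing down, gripper open.
Joint ranges: [-2.63, 2.63], [-0.92, 2.1], [0.06, 2.66], [-1.3, 4.44], [0, 2.69], [-3.02, 3.02]. Speed limits (rad/s): [2.22, 2.22, 2.79, 3.14, 3.14, 3.14].

INTERFACE

Orientations are given as a 3x3 rotation matrix whose columns are the frame's x, y, z axes.
In Python, from cell import sense, camera, finish_job gives the robot as it stands.
- The arm moves only by the tool move_arm, never from a script. Its argument "increments" is a list of rows, each a list of 2 entries, a list of its own where there are three numbers: the shift along the tool's x, y, z in mm, then the turn about the tool's z in degrees. In form: [[[dx, dy, dz], roll], ...]. A call has 1 to 12 rows; each row shifts and turns the commanded pose from where the row before left it, along the tool's axes as they then stand; what a row does not reach is not made up. A row lasts 1/10 s, in which the tool goes at most 50 mm and 8.59 degrees, less where a joint would pass 70% of its speed; a pose out of reach is approached as far as the arm can. A call is refused whole if a number of a shift passes 50 or a number of a turn 8.59, either way. A call with a gripper value outside its range is refused whole. "gripper" is the closure in counts, from 0 (fully open) to 255 (shut), set as the call begins (left out, the last holds). The fingers move at their own pace and stop on an object; "squeeze" is the grip in N (left out, the last holds). Time passes only in rows, so rows that do not move let the fingers close. It gives the time, the measured TCP pose, the force, the opening and the grip force at its end, in the units of the state.
- sense(): the state, without advancing time (a new reading comes with each control period).
- camera(name): name is "scene" or "top" or "wrist"; returns a dict with "img" (420x560x3 uint8, red, green, blue), "z_map" (420x560 float32, m along the optical axis (not along the pixel's ray), 0 where there is no reading), "fx", "fy", "cx", "cy" (pixels), "world_from_camera" (4x4, takes a point from camera to world coordinates); the wrist camera has in their place "hand_eye" (4x4, takes a point from camera to tool coordinates, whose origin is the TCP and whose axes are the flange's). Camera axes: x right, y down, z forward; pixel columns grow to the right and rows downward; lengths in m; the calibration is good to about 2 mm. The wrist camera is an equidistant fisheye: a pixel r from the principal point sees the ray r / f radians off the axis. A picture is of the moment at which its call begins: read the wrist's pose just before it.
- finish_job(): hands the job in; it is judged then, once.
The state is a dict: "clock": time; "joints": joint angles; "joint_vel": joint speeds; "joint_efforts": joint torques, N m; "tool_pos": TCP position; "tcp_rot": TCP orientation; "force": force on the tool from outside, world axes, zero at the start; "moment": the same for the moment, N m; "opening": opening from 0.0 (shut) to 1.0 (fully open); "grasp_force": force on a finger pad.
Only numpy, scipy, OpenCV 4.12 (cv2) and the standard library are available. Lean on these libraries where they do the work, as an engineer would, in place of code of your own. Each camera call takes 0.05 s, during which the arm holds its last target. There are 200 camera calls.

## Working session

There is one attempt and no reset: what is moved stays moved. The work goes in short steps, Python scripts to look and compute and a tool call to move; the robot and the scene stay as the last step left them, time stands still between calls to the robot, and variables do not carry over. Pictures are saved under pics/ and viewed, at most 14 in all, crops included, and the job is handed in when it is done.

Besides the shell and the picture viewer there is one more tool, called after "Call:" as name([rows], argument=value, ...), one row to a line, values as JSON. move_arm: Moves the arm, as the interface text tells. Its arguments: {"type":"object","properties":{"increments":{"type":"array"},"gripper":{"type":"number"},"squeeze":{"type":"number"}},"required":["increments"]}

```bash
ls; mkdir -p pics
python3 - <<'E'
from cell import sense,camera
import cv2,numpy as np,pickle
s=sense();print(s)
for n in ("scene","top"):
    c=camera(n);pickle.dump(c,open(n+'.pkl','wb'));cv2.imwrite(f'pics/{n}0.png',c['img'][:,:,::-1])
    print(n,c['fx'],c['cx'],c['cy'],c['world_from_camera'].round(3).tolist())
E
```

```text
pics
{'clock': 0.0, 'joints': array([-1.14939268e+00,  3.53655417e-01,  1.63413732e+00,  3.59443753e-05,
        1.15519380e+00, -2.37634105e-03]), 'joint_vel': array([-0.00144022,  0.00076136,  0.00119109,  0.0010081 , -0.00071829,
        0.00015888]), 'joint_efforts': array([-1.41817949e-03, -6.05264139e+01, -3.42062867e+01,  4.52296274e-05,
        9.60450416e-03, -1.91656738e-06]), 'tool_pos': array([ 0.25683451, -0.56926774,  0.23055578]), 'tcp_rot': array([[ 9.11547077e-01,  4.11195373e-01, -5.40148996e-04],
       [ 4.11195726e-01, -9.11546172e-01,  1.28539210e-03],
       [ 3.61765350e-05, -1.39380237e-03, -9.99999028e-01]]), 'force': array([ 0.95467938,  0.30104332, -0.46098743]), 'moment': array([ 0.03294133, -0.00602465, -0.02241598]), 'grasp_force': 0.0, 'opening': 1.0001420950623476}
scene 392.34153062049273 275.20489627179 203.67735953591912 [[0.37, 0.649, -0.665, 0.965], [0.929, -0.262, 0.261, -0.173], [-0.005, -0.715, -0.7, 0.494], [0.0, 0.0, 0.0, 1.0]]
top 428.72333616149825 282.80604954531054 208.65768501795424 [[-0.172, -0.957, 0.233, 0.343], [-0.985, 0.167, -0.043, 0.002], [0.002, -0.237, -0.971, 0.751], [0.0, 0.0, 0.0, 1.0]]
```

View pics/scene0.png

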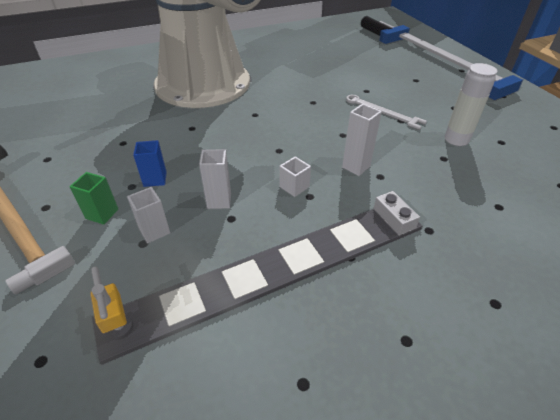

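View pics/top0.png

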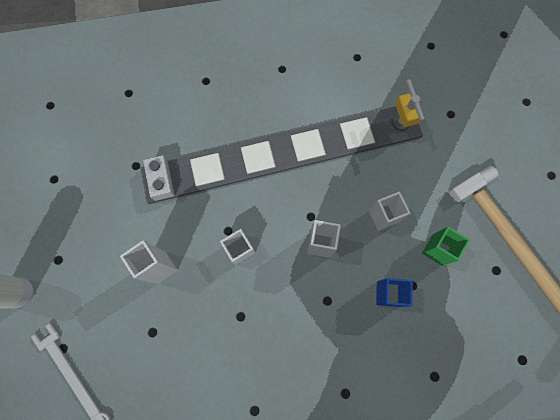

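The scene view shows the grey tubes at (150,215), (215,180), (294,176) and (361,140), with blue (150,163) and green (94,198) decoys. In the top view the same grey tubes are at (393,209), (325,237), (237,246) and (140,260). The stop is at (157,178) and the clamp at (407,110). Next I measure rim heights and positions.

```bash
cat > h.py <<'E'
import numpy as np,cv2
def cloud(c):
    h,w=c['z_map'].shape;u,v=np.meshgrid(np.arange(w),np.arange(h));z=c['z_map']
    p=np.stack([(u-c['cx'])/c['fx']*z,(v-c['cy'])/c['fy']*z,z],-1);T=c['world_from_camera']
    return p@T[:3,:3].T+T[:3,3]
def ray(c,uv,zp):
    uv=np.atleast_2d(uv).astype(float);T=c['world_from_camera']
    d=np.c_[(uv[:,0]-c['cx'])/c['fx'],(uv[:,1]-c['cy'])/c['fy'],np.ones(len(uv))]@T[:3,:3].T
    return T[:3,3]+d*((zp-T[2,3])/d[:,2])[:,None]
def rect(xy):
    r=cv2.minAreaRect((np.asarray(xy)[:,:2]*1000).astype(np.float32))
    return np.round(r[0],1),np.round(r[1],1),round(r[2],1)
E
python3 - <<'E'
import pickle,numpy as np,cv2
from h import *
for n,seeds in (("top",[(393,209),(325,237),(237,246),(140,260),(445,246),(395,292)]),("scene",[(146,196),(214,157),(294,168),(362,115)])):
    c=pickle.load(open(n+'.pkl','rb'));P=cloud(c)
    z=P[...,2];print(n,'table z',np.median(z[c['z_map']>0]))
    for s in seeds:
        w=np.zeros(z.shape,bool);w[s[1]-28:s[1]+28,s[0]-28:s[0]+28]=1
        zz=z[w&(c['z_map']>0)];top=np.percentile(zz[zz>.03],97) if (zz>.03).any() else 0
        m=w&(z>top-.006)&(z<top+.006)
        print(s,round(top,4),m.sum(),rect(P[m]))
    hsv=cv2.cvtColor(c['img'],cv2.COLOR_RGB2HSV)
    m=((hsv[...,2]>(185))&(hsv[...,1]<40)&(abs(z-.01)<.008)).astype(np.uint8)
    for k in cv2.findContours(m,0,2)[0]:
        if cv2.contourArea(k)>300:
            q=k[:,0];print('mark',q.mean(0).round(),rect(ray(c,q,.01)))
E
```

```text
top table z 0.0010206617373116345
(393, 209) 0.0775 213 (array([ 478.5, -205.2]), array([39.9, 41.7]), 12.1)
(325, 237) 0.102 221 (array([448.4, -83.1]), array([40. , 40.2]), 69.5)
(237, 246) 0.0527 184 (array([464.6,  58.5]), array([40.1, 40. ]), 22.2)
(140, 260) 0.1266 294 (array([456. , 195.9]), array([40.9, 40.4]), 25.7)
(445, 246) 0.0775 250 (array([ 404.1, -283.8]), array([41.1, 40.8]), 46.7)
(395, 292) 0.0773 217 (array([ 344.8, -181.3]), array([39.8, 40.1]), 75.4)
mark [207. 170.] (array([618.8,  93.8]), array([51.4, 51.1]), 4.7)
mark [258. 156.] (array([626.2,  -1.4]), array([51.5, 51.7]), 4.5)
mark [307. 145.] (array([633.7, -96. ]), array([51.4, 51.2]), 4.6)
mark [354. 132.] (array([ 641.3, -190.8]), array([51.5, 51.1]), 4.5)
scene table z 0.00014826491865713165
(146, 196) 0.0753 283 (array([ 479.2, -201.2]), array([42.2, 40.3]), 12.1)
(214, 157) 0.1004 242 (array([449.2, -79.7]), array([40. , 42.9]), 70.0)
(294, 168) 0.0507 214 (array([465.5,  61.9]), array([41.5, 41.3]), 22.1)
(362, 115) 0.1252 229 (array([457.6, 199.1]), array([41.9, 42.5]), 25.1)
mark [185. 305.] (array([ 640.2, -187.1]), array([51.4, 51.2]), 4.0)
mark [244. 279.] (array([632.9, -92.6]), array([51.9, 52. ]), 4.2)
mark [300. 256.] (array([625.6,   2.1]), array([52.2, 52. ]), 4.2)
mark [351. 235.] (array([618.3,  96.8]), array([52.1, 52.2]), 4.2)
```

Heights match 50, 75, 100 and 125 mm:
- Grey tubes in the top view: (393,209) = 75, (325,237) = 100, (237,246) = 50, (140,260) = 125.
- (445,246) is green and (395,292) is blue, so both are excluded. They are also 75 mm tall, so I confirm the 75 in one crop.
- The stop is at the +y end, so mark order from the stop is (207,170), (258,156), (307,145), (354,132).

I'll take averages of the two views.

```bash
cat > go.py <<'E'
# usage: go.py x y z phi (mm, deg): roll first, then shift in the new tool frame
import sys,numpy as np
from cell import sense
s=sense();t=np.array(list(map(float,sys.argv[1:4])));phi=float(sys.argv[4]);R=s['tcp_rot'];p=s['tool_pos']*1000
cur=np.degrees(np.arctan2(R[1,0],R[0,0]));a=np.radians(phi);d=t-p
c,n=np.cos(a),np.sin(a)
print('t',round(s['clock'],2),'pos',p.round(1),'phi',cur.round(2),'F',s['force'].round(1),'op',round(s['opening'],3))
print('roll',round(cur-phi,2),'shift',np.round([c*d[0]+n*d[1],n*d[0]-c*d[1],-d[2]],1))
E
python3 - <<'E'
import cv2
a=cv2.imread('pics/top0.png')[150:320,280:480];cv2.imwrite('pics/crop.png',cv2.resize(a,None,fx=3,fy=3))
E
python3 go.py 478.9 -203.2 150 102.1
```

```text
t 0.1 pos [ 256.8 -569.3  230.6] phi 24.28 F [-0.4 -0.3  0.3] op 0.997
roll -77.82 shift [311.4 293.9  80.6]
```

View pics/crop.png

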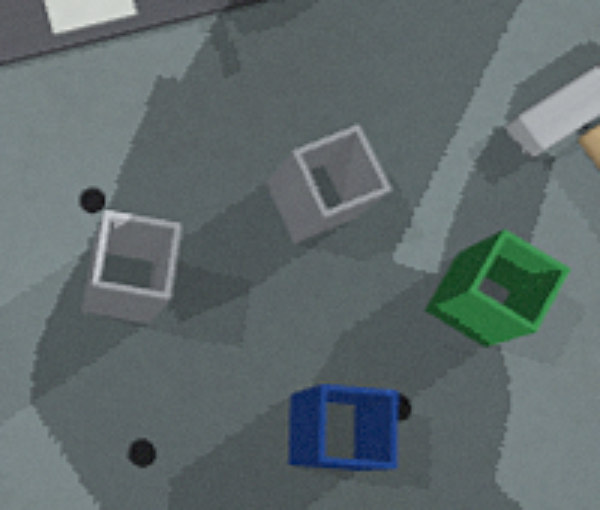

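Call:
move_arm([
  [[0, 0, 0], -7.78],
  [[0, 0, 0], -7.78],
  [[0, 0, 0], -7.78],
  [[0, 0, 0], -7.78],
  [[0, 0, 0], -7.78],
  [[0, 0, 0], -7.78],
  [[0, 0, 0], -7.78],
  [[0, 0, 0], -7.78],
  [[0, 0, 0], -7.78],
  [[0, 0, 0], -7.78],
], gripper=0, squeeze=50)

```text
clock: 1.1
tool_pos: [0.2569, -0.5694, 0.2308]
tcp_rot: [[-0.215, 0.977, -0.0], [0.977, 0.215, 0.001], [0.001, -0.0, -1.0]]
force: [0.2, 0.1, 0.1]
opening: 0.998
grasp_force: 0.0
```

The crop confirms the bare-metal 75 at crop (343,170), with green (495,288) and blue (345,427) as the decoys. I approach the 75.

Call:
move_arm([
  [[31, 29.4, 0], 0],
  [[31, 29.4, 0], 0],
  [[31, 29.4, 0], 0],
  [[31, 29.4, 0], 0],
  [[31, 29.4, 0], 0],
  [[31, 29.4, 0], 0],
  [[31, 29.4, 0], 0],
  [[31, 29.4, 0], 0],
  [[31, 29.4, 0], 0],
  [[31, 29.4, 0], 0],
  [[0, 0, 0], 0],
  [[0, 0, 0], 0],
])

```text
clock: 2.3
tool_pos: [0.4797, -0.2042, 0.231]
tcp_rot: [[-0.212, 0.977, -0.001], [0.977, 0.212, -0.0], [0.0, -0.001, -1.0]]
force: [-0.5, -0.6, 1.3]
opening: 1.0
grasp_force: 0.0
```

```bash
python3 go.py 478.9 -203.2 35 102.1
python3 - <<'E'
from cell import camera
import cv2,pickle
c=camera('wrist');pickle.dump(c,open('w0.pkl','wb'));cv2.imwrite('pics/w0.png',c['img'][:,:,::-1]);print(c['fx'],c['cx'],c['cy'],c['hand_eye'].round(3).tolist())
E
```

```text
t 2.3 pos [ 479.7 -204.2  231. ] phi 102.22 F [-0.5 -0.6  1.3] op 1.0
roll 0.12 shift [  1.2  -0.6 196. ]
325.19226210127806 283.56836444987954 205.65824633064148 [[-0.001, -0.961, -0.276, 0.07], [1.0, -0.001, 0.0, 0.001], [-0.0, -0.276, 0.961, -0.143], [0.0, 0.0, 0.0, 1.0]]
```

View pics/w0.png

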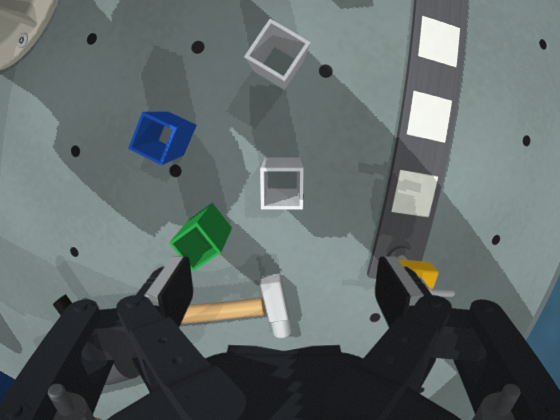

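The wrist view shows the 75 square to the fingers at (282,187), with marks at (440,42), (430,117) and (415,193). I measure the tube rim and marks from here too, as an arm-referenced check.

```bash
cat >> h.py <<'E'
def wrays(c,s,uv):
    uv=np.atleast_2d(uv).astype(float);d=(uv-[c['cx'],c['cy']])/[c['fx'],c['fy']];th=np.linalg.norm(d,axis=1)+1e-9
    v=np.c_[d/th[:,None]*np.sin(th)[:,None],np.cos(th)];T=np.eye(4);T[:3,:3]=s['tcp_rot'];T[:3,3]=s['tool_pos'];T=T@c['hand_eye']
    return T[:3,3],v@T[:3,:3].T
def wpl(c,s,uv,zp):
    o,v=wrays(c,s,uv);return o+v*((zp-o[2])/v[:,2])[:,None]
def wrect(c,s,seed,h,half=40,thr=150):
    m=np.zeros(c['img'].shape[:2],np.uint8);x,y=seed;w=(slice(max(0,y-half),y+half),slice(max(0,x-half),x+half))
    m[w]=(c['img'].min(2)[w]>thr)
    k=max(cv2.findContours(m,0,1)[0],key=cv2.contourArea)[:,0]
    return rect(wpl(c,s,k,h))
E
python3 - <<'E'
import pickle
from h import *
from cell import sense
c=pickle.load(open('w0.pkl','rb'));s=sense()
print('tube',wrect(c,s,(282,187),.075,30,170),wrect(c,s,(278,52),.1,42,160))
for q in ((440,42),(430,117),(415,193)):print(wrect(c,s,q,.01,33,175))
E
```

```text
tube (array([ 476.9, -201.9]), array([40. , 44.5]), 12.1) (array([448. , -82.1]), array([40.1, 39.9]), 69.7)
(array([625.6,   0. ]), array([52.5, 52.3]), 4.2)
(array([632.8, -94.8]), array([52.7, 52.7]), 4.5)
(array([ 640.7, -189.5]), array([51.5, 51.1]), 5.2)
```

The wrist measurements agree with the averages to under 1 mm, so I use those. Descend to TCP z=35 and grip.

Call:
move_arm([
  [[1.2, -0.6, 36], 0.1],
  [[0, 0, 40], 0],
  [[0, 0, 40], 0],
  [[0, 0, 40], 0],
  [[0, 0, 25], 0],
  [[0, 0, 15], 0],
  [[0, 0, 0], 0],
  [[0, 0, 0], 0],
])

```text
clock: 3.15
tool_pos: [0.4784, -0.2049, 0.0355]
tcp_rot: [[-0.206, 0.979, -0.0], [0.979, 0.206, 0.0], [0.0, -0.0, -1.0]]
force: [0.3, 0.1, 1.3]
opening: 1.006
grasp_force: 0.0
```

Call:
move_arm([
  [[0, 0, 0], 0],
  [[0, 0, 0], 0],
  [[0, 0, 0], 0],
  [[0, 0, 0], 0],
  [[0, 0, 0], 0],
  [[0, 0, 0], 0],
  [[0, 0, 0], 0],
  [[0, 0, 0], 0],
], gripper=255, squeeze=50)

```text
clock: 3.95
tool_pos: [0.4791, -0.2042, 0.0361]
tcp_rot: [[-0.208, 0.978, 0.001], [0.978, 0.208, -0.001], [-0.001, 0.001, -1.0]]
force: [-3.1, -1.1, 7.2]
opening: 0.464
grasp_force: 51.6
```

```bash
python3 go.py 625.8 0.2 150 94.4
```

```text
t 3.95 pos [ 479.1 -204.2   36.1] phi 102.0 F [-3.1 -1.1  7.2] op 0.464
roll 7.6 shift [ 192.5  161.9 -113.9]
```

Call:
move_arm([
  [[0, 0, -20], 0],
  [[0, 0, -45], 0],
  [[0, 0, -49], 0],
  [[0, 0, 0], 7.6],
  [[27.4, 23.1, 0], 0],
  [[27.4, 23.1, 0], 0],
  [[27.4, 23.1, 0], 0],
  [[27.4, 23.1, 0], 0],
  [[27.4, 23.1, 0], 0],
  [[27.4, 23.1, 0], 0],
  [[27.4, 23.1, 0], 0],
  [[0, 0, 0], 0],
])

```text
clock: 5.15
tool_pos: [0.6276, 0.0031, 0.1493]
tcp_rot: [[-0.079, 0.997, 0.002], [0.997, 0.079, 0.001], [0.001, 0.002, -1.0]]
force: [0.5, -1.2, -3.0]
opening: 0.462
grasp_force: 52.2
```

Call:
move_arm([
  [[0, 0, 0], 0],
  [[0, 0, 0], 0],
])

```text
clock: 5.35
tool_pos: [0.6244, -0.0009, 0.1489]
tcp_rot: [[-0.076, 0.997, -0.001], [0.997, 0.076, -0.0], [-0.0, -0.001, -1.0]]
force: [-1.0, 0.1, -2.5]
opening: 0.462
grasp_force: 52.2
```

```bash
python3 go.py 625.8 -0.8 47 94.4
```

```text
t 5.35 pos [624.4  -0.9 148.9] phi 94.38 F [-1.   0.1 -2.5] op 0.462
roll -0.02 shift [  0.    1.5 101.9]
```

Call:
move_arm([
  [[0, 1, 30], 0],
  [[0, 0, 35], 0],
  [[0, 0, 20], 0],
  [[0, 0, 10], 0],
  [[0, 0, 4], 0],
  [[0, 0, 1], 0],
  [[0, 0, 1], 0],
  [[0, 0, 0.5], 0],
  [[0, 0, 0], 0],
])

```text
clock: 6.25
tool_pos: [0.6268, -0.0003, 0.0485]
tcp_rot: [[-0.076, 0.997, 0.001], [0.997, 0.076, 0.0], [-0.0, 0.001, -1.0]]
force: [-0.1, 0.7, -3.4]
opening: 0.466
grasp_force: 51.9
```

```bash
python3 go.py 625.8 -0.8 46 94.4
```

```text
t 6.25 pos [ 6.268e+02 -3.000e-01  4.850e+01] phi 94.39 F [-0.1  0.7 -3.4] op 0.466
roll -0.01 shift [-0.4 -1.   2.5]
```

Call:
move_arm([
  [[-0.4, -0.6, 0.8], 0],
  [[0, 0, 0.8], 0],
  [[0, 0, 0.6], 0],
  [[0, 0, 0.4], 0],
  [[0, 0, 0], 0],
  [[0, 0, 0], 0],
])

```text
clock: 6.85
tool_pos: [0.6259, -0.0008, 0.0462]
tcp_rot: [[-0.076, 0.997, 0.0], [0.997, 0.076, -0.0], [-0.0, 0.0, -1.0]]
force: [-4.2, 0.6, 8.4]
opening: 0.459
grasp_force: 53.2
```

Contact. Release, rise, and head for the 50.

Call:
move_arm([
  [[0, 0, 0], 0],
  [[0, 0, 0], 0],
  [[0, 0, 0], 0],
  [[0, 0, 0], 0],
  [[0, 0, 0], 0],
  [[0, 0, 0], 0],
  [[0, 0, -15], 0],
  [[0, 0, -40], 0],
  [[0, 0, -48], 0],
  [[0, 0, 0], 0],
], gripper=0)

```text
clock: 7.85
tool_pos: [0.6301, -0.0008, 0.1559]
tcp_rot: [[-0.076, 0.997, 0.011], [0.997, 0.076, -0.0], [-0.001, 0.011, -1.0]]
force: [0.3, 0.7, -0.1]
opening: 0.999
grasp_force: 0.0
```

```bash
python3 go.py 465 60.1 150 112.1
```

```text
t 7.85 pos [630.1  -0.8 155.9] phi 94.38 F [ 0.3  0.7 -0.1] op 0.999
roll -17.72 shift [ 118.5 -130.     5.9]
```

Call:
move_arm([
  [[0, 0, 0], -8.5],
  [[0, 0, 0], -8.5],
  [[0, 0, 0], -0.7],
  [[24, -25.2, 0], 0],
  [[24, -25.2, 0], 0],
  [[24, -25.2, 0], 0],
  [[24, -25.2, 0], 0],
  [[24, -25.2, 0], 0],
  [[0, 0, 0], 0],
  [[0, 0, 0], 0],
  [[0, 0, 0], 0],
])

```text
clock: 8.95
tool_pos: [0.4653, 0.063, 0.1487]
tcp_rot: [[-0.374, 0.927, 0.002], [0.927, 0.374, 0.0], [-0.001, 0.002, -1.0]]
force: [1.1, 0.1, -0.8]
opening: 0.997
grasp_force: 0.0
```

```bash
python3 go.py 465 60.1 15 112.1
```

```text
t 8.95 pos [465.3  63.  148.7] phi 111.99 F [ 1.1  0.1 -0.8] op 0.997
roll -0.11 shift [ -2.6  -1.4 133.7]
```

Call:
move_arm([
  [[-2.6, -1.2, 30], -0.1],
  [[0, 0, 40], 0],
  [[0, 0, 35], 0],
  [[0, 0, 20], 0],
  [[0, 0, 8], 0],
  [[0, 0, 0], 0],
  [[0, 0, 0], 0],
  [[0, 0, 0], 0],
])

```text
clock: 9.75
tool_pos: [0.465, 0.0603, 0.0163]
tcp_rot: [[-0.377, 0.926, 0.002], [0.926, 0.377, 0.0], [-0.001, 0.002, -1.0]]
force: [0.9, 0.3, 0.5]
opening: 0.997
grasp_force: 0.0
```

Call:
move_arm([
  [[0, 0, 0], 0],
  [[0, 0, 0], 0],
  [[0, 0, 0], 0],
  [[0, 0, 0], 0],
  [[0, 0, 0], 0],
  [[0, 0, 0], 0],
  [[0, 0, 0], 0],
  [[0, 0, 0], 0],
], gripper=255)

```text
clock: 10.55
tool_pos: [0.464, 0.0603, 0.0157]
tcp_rot: [[-0.378, 0.926, 0.001], [0.926, 0.378, 0.0], [-0.0, 0.001, -1.0]]
force: [-1.3, 0.2, 6.8]
opening: 0.459
grasp_force: 50.1
```

```bash
python3 go.py 618.5 95.3 130 94.4
```

```text
t 10.55 pos [464.   60.3  15.7] phi 112.19 F [-1.3  0.2  6.8] op 0.459
roll 17.79 shift [  23.1  156.7 -114.3]
```

Call:
move_arm([
  [[0, 0, -20], 0],
  [[0, 0, -46], 0],
  [[0, 0, -48], 0],
  [[0, 0, 0], 8.5],
  [[0, 0, 0], 8.5],
  [[0, 0, 0], 0.8],
  [[4.6, 31.3, 0], 0],
  [[4.6, 31.3, 0], 0],
  [[4.6, 31.3, 0], 0],
  [[4.6, 31.3, 0], 0],
  [[4.6, 31.3, 0], 0],
  [[0, 0, 0], 0],
])

```text
clock: 11.75
tool_pos: [0.6215, 0.0959, 0.1286]
tcp_rot: [[-0.081, 0.997, 0.002], [0.997, 0.081, 0.0], [0.0, 0.002, -1.0]]
force: [0.7, 0.5, -2.5]
opening: 0.461
grasp_force: 51.5
```

Call:
move_arm([
  [[0, 0, 0], 0],
  [[0, 0, 0], 0],
])

```text
clock: 11.95
tool_pos: [0.6166, 0.0948, 0.1283]
tcp_rot: [[-0.078, 0.997, -0.002], [0.997, 0.078, -0.0], [-0.0, -0.002, -1.0]]
force: [-0.4, -0.1, -1.4]
opening: 0.461
grasp_force: 51.5
```

```bash
python3 go.py 618.5 95.3 28 94.4
```

```text
t 11.95 pos [616.6  94.8 128.3] phi 94.48 F [-0.4 -0.1 -1.4] op 0.461
roll 0.08 shift [  0.3   1.9 100.3]
```

Call:
move_arm([
  [[0.3, 1, 30], 0.1],
  [[0, 0, 35], 0],
  [[0, 0, 20], 0],
  [[0, 0, 10], 0],
  [[0, 0, 4], 0],
  [[0, 0, 0], 0],
  [[0, 0, 0], 0],
  [[0, 0, 0], 0],
])

```text
clock: 12.75
tool_pos: [0.6198, 0.0956, 0.0314]
tcp_rot: [[-0.075, 0.997, 0.002], [0.997, 0.075, 0.0], [0.0, 0.002, -1.0]]
force: [0.1, -0.3, -1.9]
opening: 0.461
grasp_force: 51.6
```

```bash
python3 go.py 618.5 95.3 25.6 94.4
```

```text
t 12.75 pos [619.8  95.6  31.4] phi 94.29 F [ 0.1 -0.3 -1.9] op 0.461
roll -0.11 shift [-0.2 -1.3  5.8]
```

Call:
move_arm([
  [[0, -0.6, 2], 0],
  [[0, 0, 1.2], 0],
  [[0, 0, 0.8], 0],
  [[0, 0, 0.8], 0],
  [[0, 0, 0.6], 0],
  [[0, 0, 0.4], 0],
  [[0, 0, 0], 0],
  [[0, 0, 0], 0],
])

```text
clock: 13.55
tool_pos: [0.6184, 0.0954, 0.0257]
tcp_rot: [[-0.075, 0.997, -0.0], [0.997, 0.075, 0.0], [0.0, -0.0, -1.0]]
force: [-5.5, -0.5, 13.4]
opening: 0.459
grasp_force: 53.7
```

Call:
move_arm([
  [[0, 0, 0], 0],
  [[0, 0, 0], 0],
  [[0, 0, 0], 0],
  [[0, 0, 0], 0],
  [[0, 0, 0], 0],
  [[0, 0, 0], 0],
  [[0, 0, -20], 0],
  [[0, 0, -45], 0],
  [[0, 0, -48], 0],
  [[0, 0, -30], 0],
  [[0, 0, 0], 0],
  [[0, 0, 0], 0],
], gripper=0)

```text
clock: 14.75
tool_pos: [0.6186, 0.0955, 0.1679]
tcp_rot: [[-0.075, 0.997, 0.001], [0.997, 0.075, 0.0], [0.0, 0.001, -1.0]]
force: [-0.1, -0.5, -0.6]
opening: 0.997
grasp_force: 0.0
```

```bash
python3 go.py 448.6 -81.4 170 69.7
```

```text
t 14.75 pos [618.6  95.5 167.9] phi 94.28 F [-0.1 -0.5 -0.6] op 0.997
roll 24.58 shift [-224.9  -98.1   -2.1]
```

Call:
move_arm([
  [[0, 0, 0], 8.2],
  [[0, 0, 0], 8.2],
  [[0, 0, 0], 8.2],
  [[-32.1, -14, 0], 0],
  [[-32.1, -14, 0], 0],
  [[-32.1, -14, 0], 0],
  [[-32.1, -14, 0], 0],
  [[-32.1, -14, 0], 0],
  [[-32.1, -14, 0], 0],
  [[-32.1, -14, 0], 0],
  [[0, 0, 0], 0],
  [[0, 0, 0], 0],
])

```text
clock: 15.95
tool_pos: [0.4475, -0.0815, 0.1663]
tcp_rot: [[0.349, 0.937, -0.002], [0.937, -0.349, 0.001], [-0.0, -0.002, -1.0]]
force: [1.0, 0.4, -0.3]
opening: 0.998
grasp_force: 0.0
```

```bash
python3 go.py 448.6 -81.4 55 69.7
```

```text
t 15.95 pos [447.5 -81.5 166.3] phi 69.58 F [ 1.   0.4 -0.3] op 0.998
roll -0.12 shift [  0.5   1.  111.3]
```

Call:
move_arm([
  [[0.5, 0.8, 25], -0.1],
  [[0, 0, 35], 0],
  [[0, 0, 30], 0],
  [[0, 0, 15], 0],
  [[0, 0, 5], 0],
  [[0, 0, 0], 0],
  [[0, 0, 0], 0],
])

```text
clock: 16.65
tool_pos: [0.4502, -0.0808, 0.0578]
tcp_rot: [[0.345, 0.939, 0.001], [0.939, -0.345, -0.0], [0.0, 0.001, -1.0]]
force: [0.6, 0.1, 0.4]
opening: 1.005
grasp_force: 0.0
```

Call:
move_arm([
  [[0, 0, 0], 0],
  [[0, 0, 0], 0],
  [[0, 0, 0], 0],
  [[0, 0, 0], 0],
  [[0, 0, 0], 0],
  [[0, 0, 0], 0],
  [[0, 0, 0], 0],
  [[0, 0, 0], 0],
], gripper=255)

```text
clock: 17.45
tool_pos: [0.4494, -0.0811, 0.0579]
tcp_rot: [[0.346, 0.938, 0.0], [0.938, -0.346, 0.0], [0.0, 0.0, -1.0]]
force: [-2.0, 1.0, 6.9]
opening: 0.463
grasp_force: 51.6
```

```bash
python3 go.py 633.1 -94.4 170 94.4
```

```text
t 17.45 pos [449.4 -81.1  57.9] phi 69.77 F [-2.   1.   6.9] op 0.463
roll -24.63 shift [ -27.4  182.1 -112.1]
```

Call:
move_arm([
  [[0, 0, -20], 0],
  [[0, 0, -44], 0],
  [[0, 0, -48], 0],
  [[0, 0, 0], -8.2],
  [[0, 0, 0], -8.2],
  [[0, 0, 0], -8.2],
  [[-4.5, 30.4, 0], 0],
  [[-4.5, 30.4, 0], 0],
  [[-4.5, 30.4, 0], 0],
  [[-4.5, 30.4, 0], 0],
  [[-4.5, 30.4, 0], 0],
  [[-4.5, 30.4, 0], 0],
])

```text
clock: 18.65
tool_pos: [0.6339, -0.0941, 0.1687]
tcp_rot: [[-0.076, 0.997, -0.001], [0.997, 0.076, 0.0], [0.0, -0.001, -1.0]]
force: [0.4, -0.7, -3.3]
opening: 0.464
grasp_force: 52.4
```

Call:
move_arm([
  [[0, 0, 0], 0],
  [[0, 0, 0], 0],
  [[0, 0, 0], 0],
  [[0, 0, 0], 0],
])

```text
clock: 19.05
tool_pos: [0.6322, -0.094, 0.1693]
tcp_rot: [[-0.076, 0.997, -0.001], [0.997, 0.076, 0.0], [0.0, -0.001, -1.0]]
force: [-0.5, -0.1, -3.5]
opening: 0.464
grasp_force: 53.0
```

```bash
python3 go.py 633.1 -94.4 70 94.4
```

```text
t 19.05 pos [632.2 -94.  169.3] phi 94.38 F [-0.5 -0.1 -3.5] op 0.464
roll -0.02 shift [-0.5  0.8 99.3]
```

Call:
move_arm([
  [[-0.4, 0.6, 30], 0],
  [[0, 0, 35], 0],
  [[0, 0, 20], 0],
  [[0, 0, 9], 0],
  [[0, 0, 3], 0],
  [[0, 0, 0], 0],
  [[0, 0, 0], 0],
  [[0, 0, 0], 0],
])

```text
clock: 19.85
tool_pos: [0.6348, -0.0946, 0.0737]
tcp_rot: [[-0.076, 0.997, 0.002], [0.997, 0.076, -0.0], [-0.0, 0.002, -1.0]]
force: [0.7, -0.5, -3.9]
opening: 0.464
grasp_force: 52.9
```

```bash
python3 go.py 633.1 -94.4 67.8 94.4
```

```text
t 19.85 pos [634.8 -94.6  73.7] phi 94.38 F [ 0.7 -0.5 -3.9] op 0.464
roll -0.02 shift [ 0.3 -1.7  5.9]
```

Call:
move_arm([
  [[0, -0.8, 2], 0],
  [[0, 0, 1.2], 0],
  [[0, 0, 0.8], 0],
  [[0, 0, 0.8], 0],
  [[0, 0, 0.6], 0],
  [[0, 0, 0.4], 0],
  [[0, 0, 0], 0],
  [[0, 0, 0], 0],
])

```text
clock: 20.65
tool_pos: [0.6332, -0.0945, 0.068]
tcp_rot: [[-0.076, 0.997, 0.0], [0.997, 0.076, -0.0], [-0.0, 0.0, -1.0]]
force: [-6.0, -0.1, 10.4]
opening: 0.463
grasp_force: 54.6
```

Call:
move_arm([
  [[0, 0, 0], 0],
  [[0, 0, 0], 0],
  [[0, 0, 0], 0],
  [[0, 0, 0], 0],
  [[0, 0, 0], 0],
  [[0, 0, 0], 0],
  [[0, 0, -20], 0],
  [[0, 0, -45], 0],
  [[0, 0, -47], 0],
  [[0, 0, -20], 0],
  [[0, 0, 0], 0],
  [[0, 0, 0], 0],
], gripper=0)

```text
clock: 21.85
tool_pos: [0.6331, -0.0945, 0.1986]
tcp_rot: [[-0.076, 0.997, 0.0], [0.997, 0.076, -0.0], [-0.0, 0.0, -1.0]]
force: [-0.0, -0.3, -0.7]
opening: 0.996
grasp_force: 0.0
```

```bash
python3 go.py 456.8 197.5 200 115.4
```

```text
t 21.85 pos [633.1 -94.5 198.6] phi 94.38 F [-0.  -0.3 -0.7] op 0.996
roll -21.02 shift [339.4 -34.   -1.4]
```

Call:
move_arm([
  [[0, 0, 0], -7],
  [[0, 0, 0], -7],
  [[0, 0, 0], -7],
  [[37.7, -3.8, 0], 0],
  [[37.7, -3.8, 0], 0],
  [[37.7, -3.8, 0], 0],
  [[37.7, -3.8, 0], 0],
  [[37.7, -3.8, 0], 0],
  [[37.7, -3.8, 0], 0],
  [[37.7, -3.8, 0], 0],
  [[37.7, -3.8, 0], 0],
  [[37.7, -3.8, 0], 0],
])

```text
clock: 23.05
tool_pos: [0.4549, 0.1981, 0.1968]
tcp_rot: [[-0.428, 0.904, -0.003], [0.904, 0.428, -0.001], [0.0, -0.003, -1.0]]
force: [-0.3, -0.1, -0.3]
opening: 1.003
grasp_force: 0.0
```

Call:
move_arm([
  [[0, 0, 0], 0],
  [[0, 0, 0], 0],
  [[0, 0, 0], 0],
  [[0, 0, 0], 0],
])

```text
clock: 23.45
tool_pos: [0.4572, 0.1965, 0.1981]
tcp_rot: [[-0.428, 0.904, -0.001], [0.904, 0.428, -0.0], [-0.0, -0.001, -1.0]]
force: [0.5, -0.6, -0.1]
opening: 1.003
grasp_force: 0.0
```

```bash
python3 go.py 456.8 197.5 75 115.4
```

```text
t 23.45 pos [457.2 196.5 198.1] phi 115.31 F [ 0.5 -0.6 -0.1] op 1.003
roll -0.09 shift [1.100e+00 1.000e-01 1.231e+02]
```

Call:
move_arm([
  [[1, 0, 25], -0.1],
  [[0, 0, 35], 0],
  [[0, 0, 35], 0],
  [[0, 0, 20], 0],
  [[0, 0, 7], 0],
  [[0, 0, 0], 0],
  [[0, 0, 0], 0],
])

```text
clock: 24.15
tool_pos: [0.4573, 0.1982, 0.0774]
tcp_rot: [[-0.43, 0.903, 0.001], [0.903, 0.43, 0.0], [-0.0, 0.001, -1.0]]
force: [-0.5, -0.1, -0.2]
opening: 1.003
grasp_force: 0.0
```

Call:
move_arm([
  [[0, 0, 0], 0],
  [[0, 0, 0], 0],
  [[0, 0, 0], 0],
  [[0, 0, 0], 0],
  [[0, 0, 0], 0],
  [[0, 0, 0], 0],
  [[0, 0, 0], 0],
  [[0, 0, 0], 0],
], gripper=255)

```text
clock: 24.95
tool_pos: [0.4564, 0.1984, 0.0773]
tcp_rot: [[-0.43, 0.903, 0.0], [0.903, 0.43, 0.0], [-0.0, 0.0, -1.0]]
force: [-2.7, -1.5, 8.1]
opening: 0.465
grasp_force: 49.2
```

```bash
python3 go.py 640.8 -189.2 235 94.4
```

```text
t 24.95 pos [456.4 198.4  77.3] phi 115.49 F [-2.7 -1.5  8.1] op 0.465
roll 21.09 shift [-400.6  154.1 -157.7]
```

Call:
move_arm([
  [[0, 0, -20], 0],
  [[0, 0, -44], 0],
  [[0, 0, -48], 0],
  [[0, 0, -46], 0],
  [[0, 0, 0], 7],
  [[0, 0, 0], 7],
  [[0, 0, 0], 7.1],
  [[0, 0, 0], 0],
])

```text
clock: 25.75
tool_pos: [0.4558, 0.1981, 0.2343]
tcp_rot: [[-0.075, 0.997, -0.001], [0.997, 0.075, -0.0], [-0.0, -0.001, -1.0]]
force: [0.3, -0.9, -4.7]
opening: 0.464
grasp_force: 52.7
```

Call:
move_arm([
  [[-20, 7.7, 0], 0],
  [[-40.1, 15.4, 0], 0],
  [[-40.1, 15.4, 0], 0],
  [[-40.1, 15.4, 0], 0],
  [[-40.1, 15.4, 0], 0],
  [[-40.1, 15.4, 0], 0],
  [[-40.1, 15.4, 0], 0],
  [[-40.1, 15.4, 0], 0],
  [[-40.1, 15.4, 0], 0],
  [[-40.1, 15.4, 0], 0],
  [[-20, 7.7, 0], 0],
  [[0, 0, 0], 0],
])

```text
clock: 26.95
tool_pos: [0.6411, -0.1926, 0.2335]
tcp_rot: [[-0.078, 0.997, -0.001], [0.997, 0.078, -0.001], [-0.001, -0.001, -1.0]]
force: [0.4, 0.7, -4.6]
opening: 0.461
grasp_force: 52.7
```

Call:
move_arm([
  [[0, 0, 0], 0],
  [[0, 0, 0], 0],
  [[0, 0, 0], 0],
  [[0, 0, 0], 0],
])

```text
clock: 27.35
tool_pos: [0.6405, -0.1887, 0.2348]
tcp_rot: [[-0.078, 0.997, 0.0], [0.997, 0.078, 0.0], [0.0, 0.0, -1.0]]
force: [0.9, -0.4, -4.9]
opening: 0.463
grasp_force: 52.7
```

```bash
python3 go.py 640.8 -189.2 90 94.4
```

```text
t 27.35 pos [ 640.5 -188.7  234.8] phi 94.47 F [ 0.9 -0.4 -4.9] op 0.463
roll 0.07 shift [ -0.5   0.3 144.8]
```

Call:
move_arm([
  [[0, 0.2, 30], 0.1],
  [[0, 0, 40], 0],
  [[0, 0, 40], 0],
  [[0, 0, 20], 0],
  [[0, 0, 8], 0],
  [[0, 0, 3], 0],
  [[0, 0, 0], 0],
  [[0, 0, 0], 0],
  [[0, 0, 0], 0],
])

```text
clock: 28.25
tool_pos: [0.6417, -0.1899, 0.0951]
tcp_rot: [[-0.075, 0.997, 0.002], [0.997, 0.075, -0.001], [-0.001, 0.002, -1.0]]
force: [-0.7, -0.4, -4.4]
opening: 0.459
grasp_force: 52.6
```

```bash
python3 go.py 640.8 -188.8 87.2 94.4
```

```text
t 28.25 pos [ 641.7 -189.9   95.1] phi 94.29 F [-0.7 -0.4 -4.4] op 0.459
roll -0.11 shift [ 1.1 -0.8  7.9]
```

Call:
move_arm([
  [[0.8, -0.5, 2.5], -0.1],
  [[0, 0, 2], 0],
  [[0, 0, 1.2], 0],
  [[0, 0, 0.8], 0],
  [[0, 0, 0.8], 0],
  [[0, 0, 0.6], 0],
  [[0, 0, 0.4], 0],
  [[0, 0, 0], 0],
  [[0, 0, 0], 0],
])

```text
clock: 29.15
tool_pos: [0.6402, -0.189, 0.0873]
tcp_rot: [[-0.076, 0.997, -0.0], [0.997, 0.076, -0.0], [-0.0, -0.0, -1.0]]
force: [-7.0, 1.9, 14.6]
opening: 0.464
grasp_force: 55.1
```

Contact. Release, rise, step back clear and check.

Call:
move_arm([
  [[0, 0, 0], 0],
  [[0, 0, 0], 0],
  [[0, 0, 0], 0],
  [[0, 0, 0], 0],
  [[0, 0, 0], 0],
  [[0, 0, 0], 0],
  [[0, 0, -20], 0],
  [[0, 0, -45], 0],
  [[0, 0, -47], 0],
  [[0, 0, -40], 0],
  [[0, 0, 0], 0],
  [[0, 0, 0], 0],
], gripper=0)

```text
clock: 30.35
tool_pos: [0.6407, -0.189, 0.2383]
tcp_rot: [[-0.076, 0.997, 0.002], [0.997, 0.076, -0.001], [-0.001, 0.002, -1.0]]
force: [0.1, -0.5, -1.0]
opening: 1.002
grasp_force: 0.0
```

Call:
move_arm([
  [[0, -35, 0], 0],
  [[0, -35, 0], 0],
  [[0, -35, 0], 0],
  [[0, -35, 0], 0],
  [[0, -35, 0], 0],
  [[0, -35, 0], 0],
  [[0, 0, 0], 0],
  [[0, 0, 0], 0],
  [[0, 0, 0], 0],
  [[0, 0, 0], 0],
])

```text
clock: 31.35
tool_pos: [0.4317, -0.2048, 0.2368]
tcp_rot: [[-0.077, 0.997, -0.0], [0.997, 0.077, 0.0], [0.0, -0.0, -1.0]]
force: [0.7, 0.5, -0.0]
opening: 1.0
grasp_force: 0.0
```

Run:
```python
from cell import camera
from h import *
import cv2,pickle
M=[(618.5,95.3),(625.8,.2),(633.1,-94.4),(640.8,-189.2)]
for n in('scene','top'):
    c=camera(n);cv2.imwrite(f'pics/{n}1.png',c['img'][:,:,::-1]);P=cloud(c);z=P[...,2]
    for (x,y),h in zip(M,(.06,.085,.11,.135)):
        m=(abs(P[...,0]*1000-x)<32)&(abs(P[...,1]*1000-y)<32)&(abs(z-h)<.006)&(c['z_map']>0)
        if m.sum()>20:print(n,h,m.sum(),np.median(z[m]).round(4),rect(P[m]),'mark',(x,y))
        else: print(n,h,'few',m.sum())
```

```text
scene 0.06 312 0.0589 (array([620.5,  97.2]), array([41.3, 41.2]), 3.5) mark (618.5, 95.3)
scene 0.085 356 0.084 (array([626.7,   2.2]), array([42.6, 41.3]), 3.8) mark (625.8, 0.2)
scene 0.11 405 0.109 (array([633.5, -94.1]), array([41.5, 40.7]), 4.2) mark (633.1, -94.4)
scene 0.135 471 0.1341 (array([ 640.6, -187.4]), array([42.7, 40. ]), 4.5) mark (640.8, -189.2)
top 0.06 224 0.0602 (array([619.5,  93.8]), array([40.9, 40.2]), 4.2) mark (618.5, 95.3)
top 0.085 229 0.0854 (array([626.1,  -1.1]), array([41.3, 39.8]), 4.4) mark (625.8, 0.2)
top 0.11 268 0.1104 (array([632.7, -97.3]), array([40.9, 40.4]), 4.4) mark (633.1, -94.4)
top 0.135 306 0.1353 (array([ 639.9, -190.3]), array([41.8, 41.1]), 5.2) mark (640.8, -189.2)
```

View pics/scene1.png

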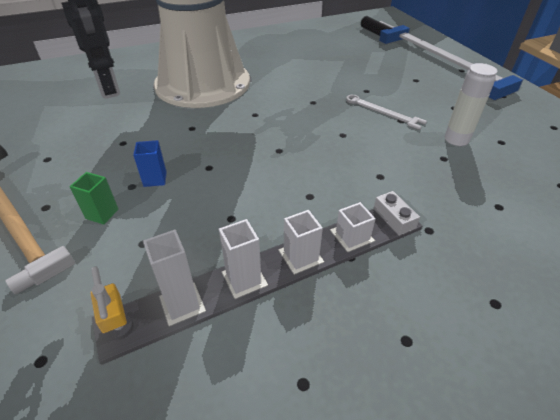

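All four tubes stand upright in order: 50 at (354,225) by the stop, 75 at (302,240), 100 at (242,257), and 125 at (173,275) by the clamp. Each is within about 2.5 mm of its square's centre, and the gripper is clear.

```bash
python3 -c "
from cell import finish_job
print(finish_job())"
```

```text
the job is handed in; nothing more can be done
None
```

The job is handed in at about 31 s: the four tubes stand free on their squares from the 50 at the stop to the 125 at the clamp, each within about 2.5 mm of centre by camera, and none fell.

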